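# Unstack the jeweller's bench pieces into their fitted trays

### The arm

A 6-joint arm with a two-finger parallel gripper is mounted at the origin on the work surface. World frame = base frame: x ahead of the robot, y to its left, z up, the work surface at z = 0. Lengths are in m, angles in degrees, forces in N, time in s.
With the tool pointing down it reaches from about 0.3 to 0.85 m from the base axis. Payload 5.4 kg.
Tool frame: the origin (TCP) lies midway between the tips of the shut fingers; the grasp point (between the pads) lies 19 mm behind it; z points along the fingers, y is the line along which they close (so a half turn about z gives the same grasp; the last joint's range is limited). The gripper opens to 85 mm and grips with 20 to 120 N. Pads are 22 mm wide; open, the fingers measure 114 mm over their backs; the gripper's body (76 mm by 85 mm) begins 54 mm behind the grasp point. The pads swing forward as they close: fully open they stand 13 mm farther back than shut.
Start: joints at [-85.606, 9.076, 91.501, -0, 79.423, -12.038], TCP at [0.163, -0.552, 0.231] pointing down, gripper open.
Joint ranges: [-166.64, 166.64], [-54.1, 131.32], [10.49, 154.53], [-73.88, 253.88], [9.74, 151.15], [-171.62, 171.62]. Speed limits (degrees/s): [147.25, 147.25, 180, 180, 180, 180].

### API

Orientations are given as [roll, pitch, yaw] about the fixed x, y, z axes, in that order (R = Rz(yaw) Ry(pitch) Rx(roll)).
In Python, from cell import manip gives the robot as it stands.
- The arm moves only by the tool move_arm, never from a script. Its argument "moves" is a list of rows, each a list of 7 numbers: the turn, a rotation vector about the tool's x, y, z in rad, then the shift along the tool's x, y, z in cm, then the finger opening in cm, from 0 to 8.54. In form: [[rx, ry, rz, tx, ty, tz, hand], ...]. A call has 1 to 8 rows; each row is the pose to reach, as a shift and turn from the pose commanded when the call began, along the tool's axes at that moment; what a row does not reach only later rows make up. A row lasts 1/8 s, in which the tool goes at most 62.5 mm and 10.7 degrees, less where a joint would pass 70% of its speed; a pose out of reach is approached as far as the arm can. A call with a gripper value outside its range is refused whole. The fingers move at their own pace and stop on an object; "squeeze" is the grip in N (left out, the last holds). Time passes only in rows, so rows that repeat a pose let the fingers close. It gives the time, the measured TCP pose, the force, the opening and the grip force at its end, in the units of the state.
- manip.read_state(): the state, without advancing time (a new reading comes with each control period).
- manip.camera(name): name is "side" or "top" or "wrist"; returns the picture (400x640x3 uint8, blue, green, red); there is no depth.
- manip.get_calibration(name): a dict with "fx", "fy", "cx", "cy" (pixels), "T" (4x4, takes a point from camera to world coordinates); the wrist camera has in their place "mount" (4x4, takes a point from camera to tool coordinates, whose origin is the TCP and whose axes are the flange's). Camera axes: x right, y down, z forward; pixel columns grow to the right and rows downward; lengths in m; the calibration is good to about 2 mm. The wrist camera is an equidistant fisheye: a pixel r from the principal point sees the ray r / f radians off the axis. A picture is of the moment at which its call begins: read the wrist's pose just before it. get_calibration takes no time and is no camera call.
- manip.job_done(): hands the job in; it is judged then, once.
Trained networks look in the newest picture that a camera, given by its name, has taken for a name from the list of things; names that differ only in an ending like _2 or _b are one class to them, and where a whole thing is asked for, a point or a joint stands for the part that bears it (a point fixed in the world has none). Each returns a list of dicts, best first, with "p" (0 to 1); they miss things now and then, are a little off and sometimes report something else, mostly with a low value. They report only what shows in the picture. A call takes as long as a camera call.
- manip.find_in(camera, name): "bbox" ([left, top, right, bottom] in pixels, round what is visible of it).
- manip.regions_of(camera, name): "pixels" (400x640 bool, what is visible of it) and "bbox" ([left, top, right, bottom] in pixels, round what is visible of it).
The state is a dict: "t": time; "q": joint angles; "joint_vel": joint speeds; "tau": joint torques, N m; "ee_pos": TCP position; "ee_rot": TCP orientation; "force": force on the tool from outside, world axes, zero at the start; "ft_torque": the same for the moment, N m; "grip_width": finger opening in m; "gripper_force": force on a finger pad.
Only numpy, scipy, OpenCV 4.12 (cv2) and the standard library are available. Lean on these libraries where they do the work, as an engineer would, in place of code of your own. Each camera call takes 0.05 s, during which the arm holds its last target. There are 200 camera calls.

### The job

Take the stack on the jeweller's bench apart from the top down and set each piece gently, without dropping it, into the wooden tray made for its shape: whetstone in the narrow tray, round jar in the round tray, oblong tin in the oblong tray and steel bench block in the square tray. Each piece must lie flat on its tray's floor inside the rim, right way up as it is in the stack. Leave the pliers and the spool where they are.

Things in the scene. Friction and masses are not known exactly. Their poses are not given: they have to be found in the camera images.
- stone: Whetstone, top of the stack at the start: plain grey bar 64 x 14 x 18 mm high (x, y, z), about 40 g. Lies across the jar lid. Origin: centre of its underside; x along its length, z up.
- jar: Round closed jar, second from the top: white with a black lid of practically the same width, 30 mm diameter, 22 mm high, about 30 g; stands on the tin. Origin: centre of its underside, z up.
- tin: Oblong closed brass tin, third from the top: 56 x 32 x 20 mm high (x, y, z), about 70 g; does not open; lies on the bench block. Origin: centre of its underside; x along its length, z up.
- bench_block: Square steel bench block, bottom of the stack, on the table: 60 x 60 x 22 mm high, about 0.6 kg. Origin: centre of its underside; x and y along its sides, z up.
- narrow_tray: Narrow wooden tray with a darker rim for the whetstone, fixed to the table: inside 80 x 30 mm (x, y). Like all four trays: empty at the start, rim 4 mm wide whose top is 7 mm above the table, floor 3 mm above the table (recess 4 mm deep). Origin: centre of its underside, at table height; x along its length, z up.
- round_tray: Round wooden tray for the jar, fixed: inside diameter 46 mm, outside 54 mm; floor 3 mm, rim 7 mm above the table. Origin: centre of its underside, z up.
- oblong_tray: Oblong wooden tray for the tin, fixed: inside 72 x 48 mm (x, y); floor 3 mm, rim 7 mm above the table. Origin: centre of its underside; x along its length, z up.
- square_tray: Square wooden tray for the bench block, fixed: inside 76 x 76 mm; floor 3 mm, rim 7 mm above the table. Origin: centre of its underside; x and y along its sides, z up.
- pliers: Bystander: pliers with black handles lying loose on the table, about 130 mm long, 45 mm wide, 12 mm high. Origin at table height about 10 mm behind the pivot; x towards the jaws.
- spool: Bystander: loose wooden spool standing on the table, 28 mm diameter, 30 mm high. Origin: centre of its underside, z up.

How it is judged (in metres and radians):
On the way, in this order (a step that is already met when the one before it is completed fails the run):
1. the whetstone lies flat in the narrow tray, released (horizontal distance between stone and narrow_tray below 0.014 m and z of stone in the frame of narrow_tray below 0.0048 m and angle between stone's own z axis and vertical below 0.04 rad and linear speed of stone below 0.03 m/s and contact force between the fingers and stone below 0.05 N), for 0.2 s.
2. the jar lies flat in the round tray, released (horizontal distance between jar and round_tray below 0.014 m and z of jar in the frame of round_tray below 0.0048 m and angle between jar's own z axis and vertical below 0.04 rad and linear speed of jar below 0.03 m/s and contact force between the fingers and jar below 0.05 N), for 0.2 s.
3. the tin lies flat in the oblong tray, released (horizontal distance between tin and oblong_tray below 0.014 m and z of tin in the frame of oblong_tray below 0.0048 m and angle between tin's own z axis and vertical below 0.04 rad and linear speed of tin below 0.03 m/s and contact force between the fingers and tin below 0.05 N), for 0.2 s.
4. the bench block lies flat in the square tray, released (horizontal distance between bench_block and square_tray below 0.014 m and z of bench_block in the frame of square_tray below 0.0048 m and angle between bench_block's own z axis and vertical below 0.04 rad and linear speed of bench_block below 0.03 m/s and contact force between the fingers and bench_block below 0.05 N), for 0.2 s.
At the end, for the whole second after the job is handed in: Whetstone, jar, tin and bench block each lie flat (within 0.04 rad), upright, released and at rest on the floor of their own tray: underside within 2 mm of the floor, centre within 14 mm of the tray's centre (all of step 1 and all of step 2 and all of step 3 and all of step 4); the robot touches nothing.
It fails at once if the pliers is disturbed (moved over 20 mm) (distance of pliers from where it was at the start of the episode above 0.02 m).
It fails at once if the spool is disturbed (moved over 20 mm) (distance of spool from where it was at the start of the episode above 0.02 m).
It fails at once if a piece of the stack is dropped (moves faster than 0.7 m/s outside the fingers) ((linear speed of stone above 0.7 m/s and contact force between the fingers and stone below 0.05 N) or (linear speed of jar above 0.7 m/s and contact force between the fingers and jar below 0.05 N) or (linear speed of tin above 0.7 m/s and contact force between the fingers and tin below 0.05 N) or (linear speed of bench_block above 0.7 m/s and contact force between the fingers and bench_block below 0.05 N)).
It also fails if it takes over 120 s, if anything falls off the work surface, if the arm or the gripper's body presses on something with over 40 N, if the wrist force passes 120 N, or if a joint passes its speed limit or range.

## Working session

There is one attempt and no reset: what is moved stays moved. The work goes in short steps, Python scripts to look and compute and a tool call to move; the robot and the scene stay as the last step left them, time stands still between calls to the robot, and variables do not carry over. Pictures are saved under pics/ and viewed, at most 14 in all, crops included, and the job is handed in when it is done.

Besides the shell and the picture viewer there is one more tool, called by a JSON object that holds its "method" and its "body". move_arm: Moves the arm, as the interface text tells. Its arguments: {"type":"object","properties":{"moves":{"type":"array","items":{"type":"array","items":{"type":"number"}}},"squeeze":{"type":"number"}},"required":["moves"]}

```bash
ls; mkdir -p pics
python3 - <<'E'
from cell import manip
import cv2,numpy as np
s=manip.read_state();print(s)
for c in("top","side"):
    im=manip.camera(c);cv2.imwrite(f"pics/{c}0.png",im)
    k=manip.get_calibration(c);print(c,k)
    for n in"stone jar tin bench_block narrow_tray round_tray oblong_tray square_tray pliers spool".split():
        print(n,[(np.round(d["bbox"]),round(d["p"],2)) for d in manip.find_in(c,n)[:2]])
print(manip.get_calibration("wrist"),manip.read_state()["t"])
E
```

```text
pics
{'t': 0.0, 'q': array([-8.56060923e+01,  9.11454730e+00,  9.15729854e+01,  1.70002620e-03,
        7.94212096e+01, -1.20384020e+01]), 'joint_vel': array([-0.01535132,  0.03476843,  0.03010801,  0.0189309 , -0.10354403,
        0.03614512]), 'tau': array([-9.85552360e-04, -3.96009600e+01, -3.31429517e+01, -3.55151824e-04,
        8.42746318e-03, -6.77835644e-06]), 'ee_pos': array([ 0.16259379, -0.55091164,  0.23029119]), 'ee_rot': array([-1.79893998e+02, -2.43138683e-02,  1.64319735e+01]), 'force': array([ 0.08959794, -0.11441103,  0.2565603 ]), 'ft_torque': array([-0.06250689,  0.01551695,  0.01432852]), 'gripper_force': 0.0, 'grip_width': 0.08524536447129206}
top {'fx': 389.44281822567683, 'fy': 389.44281822567683, 'cx': 323.30499943627086, 'cy': 202.85670032729803, 'T': array([[ 0.01947384, -0.99652757,  0.08095419,  0.47413832],
       [-0.99950066, -0.0214191 , -0.02323059,  0.02395056],
       [ 0.02488389, -0.08046138, -0.99644707,  0.82917315],
       [ 0.        ,  0.        ,  0.        ,  1.        ]])}
stone [(array([198., 145., 224., 170.]), 0.55)]
jar [(array([204.,
[... 1071 characters left out ...]
62., 285.]), 0.81)]
round_tray []
oblong_tray []
square_tray [(array([197., 156., 236., 181.]), 0.92)]
pliers [(array([229., 182., 278., 210.]), 0.79), (array([353., 314., 384., 348.]), 0.65)]
spool [(array([315., 269., 331., 293.]), 0.82)]
{'fx': 309.70691628693146, 'fy': 309.70691628693146, 'cx': 321.99024656790607, 'cy': 199.56388774279358, 'mount': array([[ 4.52462065e-04, -9.51559521e-01, -3.07464263e-01,
         7.77650286e-02],
       [ 9.99999644e-01,  2.11501997e-04,  8.17022316e-04,
        -3.21908510e-04],
       [-7.12416058e-04, -3.07464523e-01,  9.51559278e-01,
        -1.42280719e-01],
       [ 0.00000000e+00,  0.00000000e+00,  0.00000000e+00,
         1.00000000e+00]])} 1.1
```

```bash
python3 - <<'E'
import cv2
t=cv2.imread("pics/top0.png");s=cv2.imread("pics/side0.png")
cv2.imwrite("pics/a.png",cv2.resize(t[120:300,140:480],(800,424),interpolation=cv2.INTER_CUBIC))
cv2.imwrite("pics/b.png",s)
E
cat > h.py <<'E'
from cell import manip
import cv2,numpy as np
from scipy.spatial.transform import Rotation as Ro
K={c:manip.get_calibration(c) for c in("top","side","wrist")}
def pose(s):
    T=np.eye(4);T[:3,:3]=Ro.from_euler('xyz',s["ee_rot"],degrees=True).as_matrix();T[:3,3]=s["ee_pos"];return T
def ground(c,px,z,s=None):
    "pixels (N,2) -> world xy on plane z"
    k=K[c];px=np.atleast_2d(px).astype(float)
    a=(px-[k["cx"],k["cy"]])/k["fx"]
    if c=="wrist":
        T=pose(s)@k["mount"];th=np.linalg.norm(a,axis=1,keepdims=True)+1e-12
        d=np.hstack([a/th*np.sin(th),np.cos(th)])
    else: T=k["T"];d=np.hstack([a,np.ones((len(a),1))])
    d=d@T[:3,:3].T;o=T[:3,3]
    return (o+d*((z-o[2])/d[:,2:]))[:,:2]
def rect(c,mask,z,s=None):
    "min-area rect in world of the mask outline at height z: centre, sizes, yaw of long side deg"
    m=max(cv2.findContours(mask.astype(np.uint8),0,1)[0],key=cv2.contourArea)[:,0]
    w=ground(c,m,z,s)*1000
    (x,y),(a,b),t=cv2.minAreaRect(w.astype(np.float32))
    if b>a:a,b,t=b,a,t+90
    return np.round([x,y,a,b,(t+90)%180-90],1)
E
python3 - <<'E'
from h import *
manip.camera("top")
for n,z in dict(narrow_tray=.007,round_tray=.007,oblong_tray=.007,square_tray=.007,stone=.082,jar=.064,tin=.042,spool=.03,pliers=.006).items():
    for r in manip.regions_of("top",n)[:2]: print(n,round(r["p"],2),r["bbox"],rect("top",r["pixels"],z))
E
```

```text
narrow_tray 0.78 [422.3, 139.8, 445.2, 182.4] [ 636.6 -228.5   88.4   39.4   -4.1]
narrow_tray 0.55 [208.7, 146.0, 229.3, 178.8] [608.1 226.5  33.8  26.3 -54.8]
round_tray 0.6 [430.6, 233.4, 461.2, 262.2] [ 453.4 -256.1   51.9   51.6   45.7]
oblong_tray 0.74 [386.6, 247.6, 407.1, 261.0] [ 438.2 -148.3   29.7   25.1  -89. ]
oblong_tray 0.71 [320.8, 187.4, 346.4, 225.1] [536.4 -14.8  79.9  55.8  -1.9]
square_tray 0.65 [152.0, 234.0, 204.0, 287.2] [415.8 298.   85.4  84.9  61.6]
square_tray 0.43 [432.2, 234.2, 458.2, 263.5] [ 452.9 -255.7   53.6   50.5  -89. ]
stone 0.57 [195.3, 146.5, 225.0, 173.5] [617.4 227.4  67.8  13.5  46.4]
stone 0.57 [423.0, 144.0, 440.4, 179.3] [ 6.217e+02 -2.045e+02  7.940e+01  3.540e+01 -3.000e-01]
jar 0.46 [204.4, 152.3, 224.1, 165.5] [624.7 220.1  25.5   8.3  46.3]
jar 0.26 [196.6, 147.0, 225.3, 172.3] [620.4 232.8  66.6  12.5  46.4]
tin 0.46 [211.2, 144.6, 230.5, 180.3] [601.1 216.7  34.2  27.2 -51.7]
spool 0.52 [384.3, 244.4, 403.1, 260.6] [ 441.2 -141.4   28.8   24.5  -89.6]
pliers 0.64 [243.3, 210.2, 263.5, 276.3] [453.9 144.9 129.1  40.5  -5.3]
```

View pics/a.png

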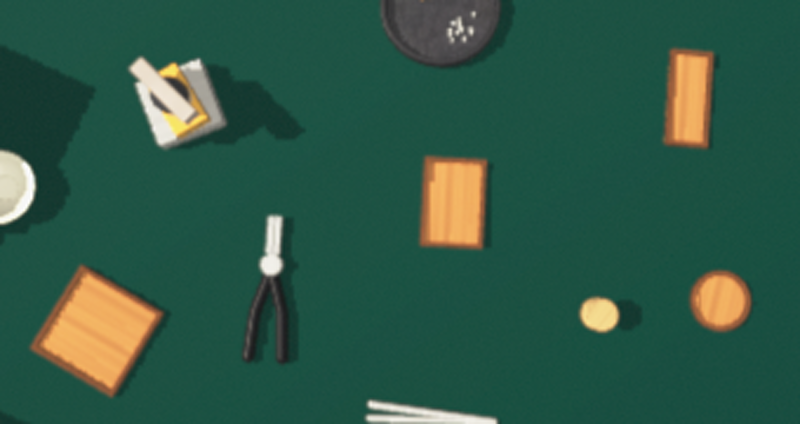

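View pics/b.png

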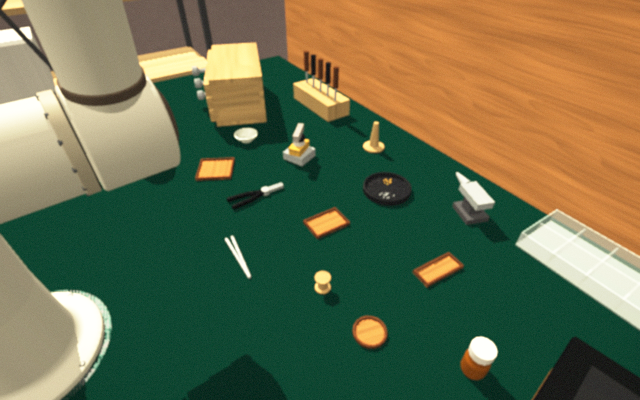

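The top view shows the stack at crop (180,100) with the stone on top at about 46°. The square tray is at (97,330), oblong at (455,203), narrow at (690,98) and round at (720,300). The pliers and spool stand clear of the straight routes, and the side view agrees. Next I move the wrist camera over the stack.

{"method": "move_arm", "body": {"moves": [[0,0,-0.52,65.6,-61.9,3,8],[0,0,-0.52,65.6,-61.9,3,8],[0,0,-0.52,65.6,-61.9,3,8],[0,0,-0.52,65.6,-61.9,3,8],[0,0,-0.52,65.6,-61.9,3,8],[0,0,-0.52,65.6,-61.9,3,8],[0,0,-0.52,65.6,-61.9,3,8],[0,0,-0.52,65.6,-61.9,3,8]], "squeeze": 40}}

```text
t: 2.6
ee_pos: [0.4151, -0.118, 0.2151]
ee_rot: [179.9, -0.0, 46.2]
force: [0.9, -0.8, -0.0]
grip_width: 0.0798
gripper_force: 0.0
```

```bash
cat >> h.py <<'E'
def go(x,y,z,yaw,yawmod=360):
    "print row (turn, shift cm) from the measured pose to a tool-down target"
    s=manip.read_state();T=pose(s)
    best=None
    for y_ in (yaw,yaw+180) if yawmod==180 else (yaw,):
        R=Ro.from_euler('xyz',[180,0,y_],degrees=True).as_matrix()
        rv=Ro.from_matrix(T[:3,:3].T@R).as_rotvec()
        if best is None or np.linalg.norm(rv)<np.linalg.norm(best): best=rv
    print("t",round(s["t"],2),"pos",np.round(s["ee_pos"]*1000,1),np.round(s["ee_rot"],1),"q",np.round(s["q"]),"w",round(s["grip_width"]*1000,1),"gf",round(s["gripper_force"],1),"F",np.round(s["force"],1))
    print("row",np.round(best,4),np.round(T[:3,:3].T@(np.array([x,y,z])-T[:3,3])*100,2))
E
python3 -c "
from h import *
go(.617,.227,.2,46)"
```

```text
t 2.6 pos [ 415.1 -118.   215.1] [179.9  -0.   46.2] q [-32. -13. 115.  -0.  78.  12.] w 79.8 gf 0.0 F [ 0.9 -0.8 -0. ]
row [ 0.0016 -0.0003  0.0037] [38.87 -9.3   1.5 ]
```

{"method": "move_arm", "body": {"moves": [[0,0,0,38.9,-9.3,1.5,8],[0,0,0,38.9,-9.3,1.5,8],[0,0,0,38.9,-9.3,1.5,8],[0,0,0,38.9,-9.3,1.5,8],[0,0,0,38.9,-9.3,1.5,8],[0,0,0,38.9,-9.3,1.5,8],[0,0,0,38.9,-9.3,1.5,8],[0,0,0,38.9,-9.3,1.5,8]]}}

```text
t: 3.6
ee_pos: [0.6163, 0.2269, 0.199]
ee_rot: [-180.0, 0.0, 46.4]
force: [-0.4, -0.4, -0.1]
grip_width: 0.0801
gripper_force: 0.0
```

```bash
cat > look.py <<'E'
from h import *
import sys
# usage: look.py pic name:z ...
s=manip.read_state();im=manip.camera("wrist");cv2.imwrite(f"pics/{sys.argv[1]}.png",im)
for a in sys.argv[2:]:
    n,z=a.split(":")
    for r in manip.regions_of("wrist",n)[:2]: print(n,round(r["p"],2),np.round(r["bbox"]),rect("wrist",r["pixels"],float(z),s))
go(.617,.227,.2,46)
E
python3 look.py w1 stone:.082 jar:.064 tin:.042 bench_block:.022
```

```text
stone 0.86 [312. 153. 329. 230.] [618.3 229.9  67.3  14.5  46.4]
stone 0.67 [363. 305. 412. 353.] [563.5  54.2  60.1  48.5  -2. ]
jar 0.75 [307. 168. 336. 198.] [626.5 223.8  25.9   5.6  46.8]
tin 0.94 [300. 145. 344. 205.] [637.8 230.4  25.2  13.8  46.7]
bench_block 0.93 [285. 137. 357. 210.] [619.  231.5  62.2  60.   23.4]
t 3.85 pos [616.  224.3 200. ] [180.    0.   46.2] q [ 9. 22. 79. -0. 79. 53.] w 80.0 gf 0.0 F [0.7 0.  0.3]
row [0.0002 0.0001 0.0026] [ 0.26 -0.11 -0.  ]
```

View pics/w1.png

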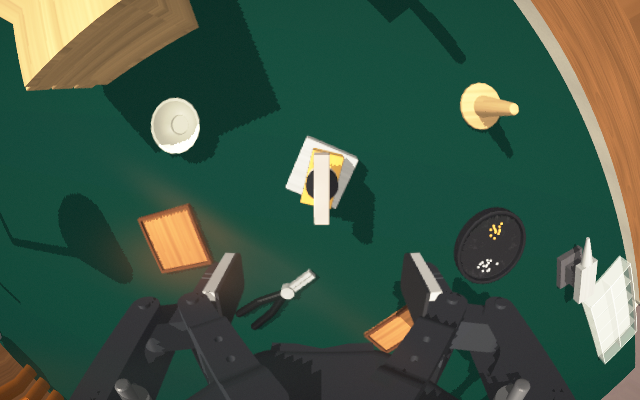

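The stone shows at (321,191), parallel to the tool x. The jar lid is under it, then the brass tin at (322,180) and the block at about 23°. Descending to the stone.

```bash
python3 -c "
from h import *
go(.6183,.2295,.070,46.4)"
```

```text
t 3.85 pos [616.  224.3 200. ] [180.    0.   46.2] q [ 9. 22. 79. -0. 79. 53.] w 80.0 gf 0.0 F [0.7 0.  0.3]
row [ 0.0002  0.0001 -0.0044] [ 0.53 -0.19 13.  ]
```

{"method": "move_arm", "body": {"moves": [[0,0,0,0.5,-0.2,5,4.5],[0,0,0,0.5,-0.2,8,4.5],[0,0,0,0.5,-0.2,10,4.5],[0,0,0,0.5,-0.2,10,4.5],[0,0,0,0.5,-0.2,10,4.5],[0,0,0,0.5,-0.2,10,4.5]]}}

```text
t: 4.6
ee_pos: [0.6195, 0.2306, 0.1017]
ee_rot: [179.9, -0.2, 46.2]
force: [-0.1, 0.4, 0.5]
grip_width: 0.0445
gripper_force: 0.0
```

```bash
sed -i '$d' look.py; python3 look.py w2 stone:.082;python3 -c "
from h import *
go(.6183,.2295,.070,46.4)"
```

```text
stone 0.78 [306. 186. 334. 295.] [618.6 231.6  67.8  14.5  46.3]
stone 0.57 [270. 155. 373. 254.] [633.5 246.8  46.3  43.5  23. ]
t 4.7 pos [619.  230.6 101. ] [ 1.799e+02 -1.000e-01  4.620e+01] q [10. 28. 83. -0. 69. 54.] w 44.8 gf 0.0 F [ 0.4 -1.2  0.2]
row [ 0.0013 -0.0017 -0.003 ] [-0.13  0.02  3.1 ]
```

View pics/w2.png

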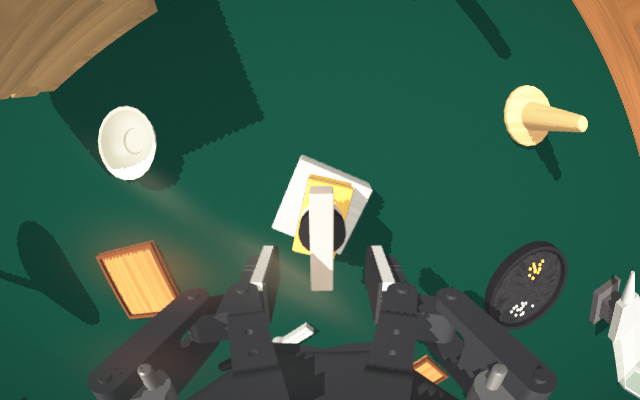

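The stone is midway between the fingers, at columns 310-333. I descend, close, then lift.

{"method": "move_arm", "body": {"moves": [[0,0,0,0,0,2,4.5],[0,0,0,0,0,3.1,4.5],[0,0,0,0,0,3.1,3],[0,0,0,0,0,3.1,2],[0,0,0,0,0,3.1,1],[0,0,0,0,0,3.1,1],[0,0,0,0,0,3.1,1]], "squeeze": 30}}

```text
t: 5.58
ee_pos: [0.6185, 0.2305, 0.0692]
ee_rot: [180.0, -0.0, 46.2]
force: [0.7, -0.3, 1.4]
grip_width: 0.0132
gripper_force: 32.2
```

{"method": "move_arm", "body": {"moves": [[0,0,0,0,0,-1,1],[0,0,0,0,0,-3,1],[0,0,0,0,0,-6,1],[0,0,0,0,0,-10,1],[0,0,0,0,0,-12,1],[0,0,0,0,0,-12,1]]}}

```text
t: 6.32
ee_pos: [0.6195, 0.2307, 0.1913]
ee_rot: [179.8, -0.2, 46.2]
force: [-0.8, -0.2, -1.0]
grip_width: 0.0128
gripper_force: 32.0
```

```bash
python3 look.py w3 stone:.2 jar:.064 tin:.042 bench_block:.022;python3 -c "
from h import *
go(.637,-.228,.2,-4,180)"
```

```text
stone 0.7 [305. 204. 340. 326.] [618.1 230.5  70.4  14.   46.1]
jar 0.65 [305. 170. 338. 203.] [621.4 234.5  29.1  26.2 -43.8]
tin 0.88 [300. 156. 344. 212.] [631.  238.9  32.7  26.8 -53.3]
bench_block 0.97 [286. 144. 358. 210.] [618.6 231.3  63.1  62.1  23.6]
bench_block 0.69 [305. 170. 337. 201.] [613.5 226.2  33.7  30.3 -43.8]
t 6.58 pos [617.1 230.3 186.5] [-179.9    0.2   46.2] q [10. 23. 79.  0. 78. 54.] w 13.0 gf 32.0 F [-1.1 -0.1 -0.5]
row [-8.000e-04  3.800e-03  8.766e-01] [-31.72  33.14  -1.33]
```

View pics/w3.png

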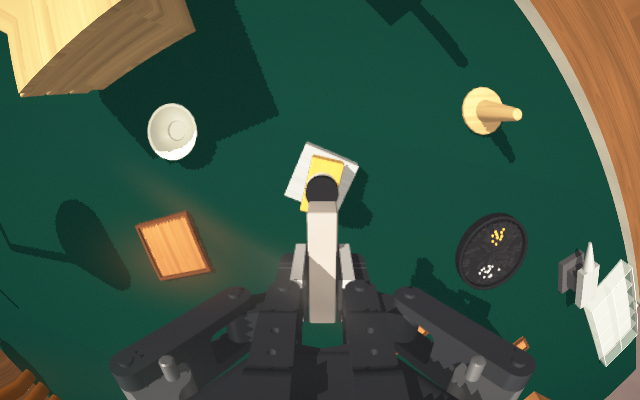

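The stone is held level, and the jar lid at (321,187) stands undisturbed on the tin. Moving over the narrow tray.

{"method": "move_arm", "body": {"moves": [[0,0,0.1,-4,4,-1,1],[0,0,0.25,-8,8,-1.5,1],[0,0,0.4,-12,12,-1.5,1],[0,0,0.55,-16,16.5,-1.5,1],[0,0,0.7,-20,21,-1.5,1],[0,0,0.88,-24,25,-1.5,1],[0,0,0.88,-28,29,-1.5,1],[0,0,0.88,-31.7,33.1,-1.5,1]]}}

```text
t: 7.58
ee_pos: [0.6372, -0.229, 0.2023]
ee_rot: [-179.9, 0.1, -4.2]
force: [1.0, 0.8, 0.2]
grip_width: 0.013
gripper_force: 32.0
```

{"method": "move_arm", "body": {"moves": [[0,0,0,0,0,0,1],[0,0,0,0,0,0,1],[0,0,0,0,0,0,1]]}}

```text
t: 7.95
ee_pos: [0.6379, -0.2259, 0.2032]
ee_rot: [-180.0, 0.0, -4.1]
force: [-0.0, -0.0, -1.1]
grip_width: 0.0133
gripper_force: 32.0
```

```bash
python3 look.py w4 stone:.2 narrow_tray:.007; python3 -c "
from h import *
go(.637,-.228,.11,-4,180)"
```

```text
stone 0.82 [308. 202. 338. 324.] [ 629.5 -225.3   76.8   15.3   -4.3]
stone 0.34 [ 45. 287.  80. 333.] [588.3  -6.5  42.3  39.3 -27.6]
narrow_tray 0.58 [311. 134. 343. 211.] [ 635.9 -230.2   88.1   37.8   -4. ]
t 8.1 pos [ 638.1 -226.2  203.7] [-180.     0.    -4.1] q [-30.  25.  75.   0.  80.  64.] w 13.0 gf 32.0 F [-0.2  1.3 -0.6]
row [-0.0001  0.0001 -0.0018] [-0.09  0.19  9.37]
```

View pics/w4.png

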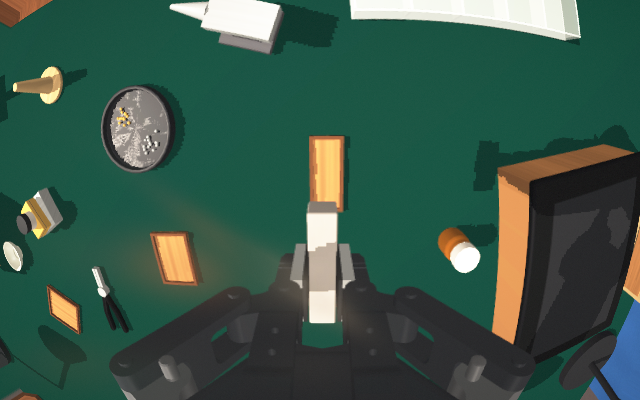

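The tray's centre is about (636,-230) and the stone is aligned with it. Lowering.

{"method": "move_arm", "body": {"moves": [[0,0,0,-0.2,0.33,5,1],[0,0,0,-0.2,0.33,10,1],[0,0,0,-0.2,0.33,14,1],[0,0,0,-0.2,0.33,17,1],[0,0,0,-0.2,0.33,18,1],[0,0,0,-0.2,0.33,18,1],[0,0,0,-0.2,0.33,18,1],[0,0,0,-0.2,0.33,18,1]]}}

```text
t: 9.1
ee_pos: [0.6367, -0.2311, 0.0255]
ee_rot: [179.9, -0.1, -4.2]
force: [-0.1, -0.3, -0.3]
grip_width: 0.0132
gripper_force: 32.0
```

```bash
python3 look.py w5 stone:.0373 narrow_tray:.007; python3 -c "
from h import *
go(.6363,-.2295,.0085,-4,180)"
```

```text
narrow_tray 0.98 [288. 168. 353. 252.] [ 655.6 -231.4   49.8   38.2   -3.2]
t 9.25 pos [ 636.1 -230.8   24.5] [ 1.8e+02 -1.0e-01 -4.2e+00] q [-30.  36.  81.   0.  63.  64.] w 13.0 gf 32.0 F [-0.7  1.1  0. ]
row [ 0.0005 -0.0011 -0.0034] [ 0.01 -0.13  1.6 ]
```

View pics/w5.png

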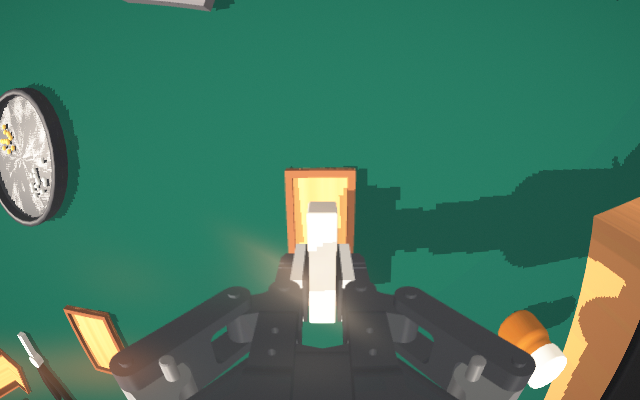

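Stone centred in the tray (column 322 against 320). Setting it down slowly.

{"method": "move_arm", "body": {"moves": [[0,0,0,0,0,0.8,1],[0,0,0,0,0,1.2,1],[0,0,0,0,0,1.4,1],[0,0,0,0,0,1.55,1],[0,0,0,0,0,1.6,1],[0,0,0,0,0,1.65,1],[0,0,0,0,0,1.65,1]]}}

```text
t: 10.12
ee_pos: [0.6358, -0.2306, 0.0082]
ee_rot: [180.0, 0.0, -4.2]
force: [-4.1, 0.9, 6.1]
grip_width: 0.013
gripper_force: 32.8
```

{"method": "move_arm", "body": {"moves": [[0,0,0,0,0,1.6,1.6],[0,0,0,0,0,1.6,2.2],[0,0,0,0,0,1.6,2.6],[0,0,0,0,0,1.6,2.8]]}}

```text
t: 10.62
ee_pos: [0.6385, -0.2307, 0.0028]
ee_rot: [180.0, -0.1, -4.1]
force: [-25.4, 14.9, 61.0]
grip_width: 0.0177
gripper_force: 56.4
```

That was my slip: rows are relative to each call's own start, so it pressed down. Backing off at once.

{"method": "move_arm", "body": {"moves": [[0,0,0,0,0,-1.6,2.8],[0,0,0,0,0,-1.6,3],[0,0,0,0,0,-1.7,3],[0,0,0,0,0,-3,3],[0,0,0,0,0,-6,3],[0,0,0,0,0,-11,4],[0,0,0,0,0,-16,5],[0,0,0,0,0,-18,6]]}}

```text
t: 11.62
ee_pos: [0.6382, -0.2319, 0.178]
ee_rot: [179.8, -0.5, -4.2]
force: [0.4, -0.6, 0.0]
grip_width: 0.0599
gripper_force: 0.0
```

```bash
python3 look.py w6 stone:.021 narrow_tray:.007 round_tray:.007 spool:.03; python3 -c "
from h import *
go(.637,-.228,.2,-4,180)"
```

```text
stone 0.93 [311. 157. 328. 222.] [ 635.1 -231.4   64.5   13.7   -4.6]
narrow_tray 0.73 [304. 140. 335. 222.] [ 634.7 -230.3   88.    36.9   -3.9]
narrow_tray 0.26 [260. 326. 281. 350.] [ 431.5 -143.4   50.6   24.3  -24.3]
round_tray 0.55 [334. 297. 375. 336.] [ 454.  -259.1   56.8   50.8   -3.1]
t 11.88 pos [ 634.6 -229.9  168.9] [-179.9    0.2   -4.2] q [-30.  27.  77.   0.  77.  64.] w 59.9 gf 0.0 F [-0.4  0.2 -0. ]
row [-0.0017  0.0033 -0.0034] [ 0.21 -0.22 -3.11]
```

View pics/w6.png

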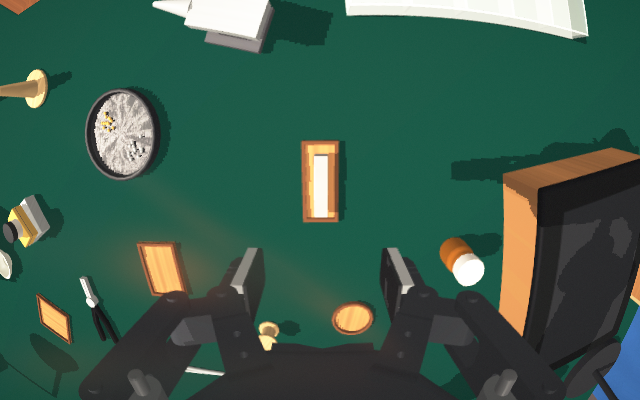

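The stone lies flat and centred in the narrow tray at (320,186). Back to the stack for the jar.

```bash
python3 -c "
from h import *
go(.615,.23,.19,23.5)"
```

```text
t 11.88 pos [ 634.6 -229.9  168.9] [-179.9    0.2   -4.2] q [-30.  27.  77.   0.  77.  64.] w 59.9 gf 0.0 F [-0.4  0.2 -0. ]
row [-0.0024  0.0029 -0.4834] [ -5.33 -45.73  -2.01]
```

{"method": "move_arm", "body": {"moves": [[0,0,-0.1,-1,-6,-2,6],[0,0,-0.2,-2,-12,-2,6],[0,0,-0.3,-3,-18,-2,6],[0,0,-0.4,-4,-24,-2,6],[0,0,-0.48,-5,-30,-2,6],[0,0,-0.48,-5.3,-36,-2,6],[0,0,-0.48,-5.3,-42,-2,6],[0,0,-0.48,-5.3,-45.7,-2,6]]}}

```text
t: 12.88
ee_pos: [0.6144, 0.2317, 0.1882]
ee_rot: [-179.9, 0.3, 23.4]
force: [0.3, 0.0, -0.2]
grip_width: 0.0602
gripper_force: 0.0
```

{"method": "move_arm", "body": {"moves": [[0,0,0,0,0,0,6],[0,0,0,0,0,0,6],[0,0,0,0,0,0,6]]}}

```text
t: 13.25
ee_pos: [0.6161, 0.2277, 0.1904]
ee_rot: [-180.0, 0.1, 23.2]
force: [-1.4, -0.5, -0.4]
grip_width: 0.0598
gripper_force: 0.0
```

```bash
python3 look.py w7 jar:.064 tin:.042 bench_block:.022; python3 -c "
from h import *
go(.621,.2335,.05,23.5)"
```

```text
jar 0.88 [305. 169. 341. 206.] [619.1 230.2  34.6  29.   23.2]
tin 0.86 [301. 150. 342. 212.] [632.4 238.2  33.   25.5 -59. ]
bench_block 0.93 [291. 147. 351. 204.] [619.  231.5  61.7  61.3  23.2]
t 13.45 pos [616.4 228.3 191.2] [180.    0.   23.2] q [10. 23. 80. -0. 78. 77.] w 60.1 gf 0.0 F [ 0.5  0.8 -0.5]
row [ 0.      0.     -0.0046] [ 0.63 -0.3  14.12]
```

View pics/w7.png

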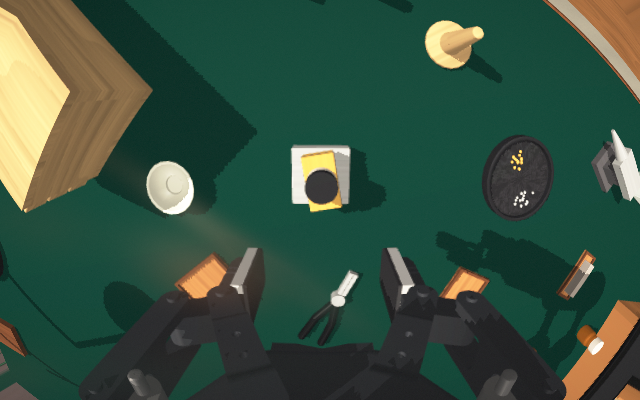

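Run:
```python
from h import *
im=cv2.imread("pics/w7.png");s=manip.read_state()
m=np.zeros((400,640),bool);m[160:215,295:350]=im[160:215,295:350].max(2)<75
n,l,st,_=cv2.connectedComponentsWithStats(m.astype(np.uint8));i=1+st[1:,4].argmax();print(st[i])
print("lid",rect("wrist",l==i,.064,s))
h=cv2.cvtColor(im,cv2.COLOR_BGR2HSV)
m=np.zeros((400,640),np.uint8);m[140:225,290:355]=cv2.inRange(h,(15,110,120),(35,255,255))[140:225,290:355]
ys,xs=np.nonzero(m);hull=cv2.convexHull(np.stack([xs,ys],1).astype(np.int32))
k=np.zeros_like(m);cv2.fillConvexPoly(k,hull,1);print("tin",rect("wrist",k,.042,s))
```

```text
[306 170  32  33 843]
lid [619.2 230.2  30.   28.1  23.2]
tin [617.7 230.   59.2  32.8  32.6]
```

Lid centre is (619,230) and the tin below has yaw about 33°. Descending for the jar.

{"method": "move_arm", "body": {"moves": [[0,0,0,0.33,-0.07,5,5],[0,0,0,0.33,-0.07,9,5],[0,0,0,0.33,-0.07,11,5],[0,0,0,0.33,-0.07,11,5],[0,0,0,0.33,-0.07,11,5],[0,0,0,0.33,-0.07,11,5]]}}

```text
t: 14.2
ee_pos: [0.6205, 0.2313, 0.0835]
ee_rot: [179.9, -0.2, 23.3]
force: [-0.2, -0.5, 0.3]
grip_width: 0.0499
gripper_force: 0.0
```

```bash
python3 look.py w8 jar:.064;python3 -c "
from h import *
go(.6192,.2302,.0495,23.5)"
```

```text
jar 0.81 [297. 212. 349. 271.] [620.3 231.4  38.   29.9  25.3]
jar 0.74 [278. 172. 368. 258.] [634.5 238.2  51.3  47.9  23.5]
t 14.3 pos [619.9 231.3  82.7] [ 1.80e+02 -1.00e-01  2.33e+01] q [10. 30. 83.  0. 67. 77.] w 49.8 gf 0.0 F [0.3 0.5 0.5]
row [ 0.0006 -0.0025 -0.0033] [-0.12  0.07  3.32]
```

{"method": "move_arm", "body": {"moves": [[0,0,0,0,0,2,5],[0,0,0,0,0,3,5],[0,0,0,0,0,3.3,4.6],[0,0,0,0,0,3.3,3.6],[0,0,0,0,0,3.3,2.6],[0,0,0,0,0,3.3,2.6],[0,0,0,0,0,3.3,2.6]]}}

```text
t: 15.18
ee_pos: [0.6192, 0.2311, 0.0485]
ee_rot: [180.0, -0.0, 23.3]
force: [0.5, 0.3, 0.7]
grip_width: 0.0291
gripper_force: 29.6
```

{"method": "move_arm", "body": {"moves": [[0,0,0,0,0,-1,2.6],[0,0,0,0,0,-3,2.6],[0,0,0,0,0,-7,2.6],[0,0,0,0,0,-11,2.6],[0,0,0,0,0,-14,2.6],[0,0,0,0,0,-14,2.6]]}}

```text
t: 15.92
ee_pos: [0.6214, 0.2316, 0.1936]
ee_rot: [179.9, -0.5, 23.3]
force: [0.4, 0.3, 0.5]
grip_width: 0.0286
gripper_force: 29.7
```

```bash
python3 look.py w9 jar:.2 tin:.042 bench_block:.022; python3 -c "
from h import *
go(.4535,-.257,.2,-30)"
```

```text
jar 0.55 [292. 233. 354. 302.] [618.1 230.8  41.7  30.1  25.7]
tin 0.82 [301. 158. 343. 218.] [617.8 229.8  59.   32.1  32.9]
bench_block 0.83 [291. 153. 351. 210.] [619.1 230.9  61.3  60.7 -66.7]
t 16.12 pos [618.  230.9 186.5] [-180.     0.2   23.3] q [10. 23. 79. -0. 78. 77.] w 28.4 gf 29.7 F [ 0.3 -0.2  0.2]
row [7.000e-04 2.900e-03 9.303e-01] [-34.41  38.3   -1.27]
```

View pics/w9.png

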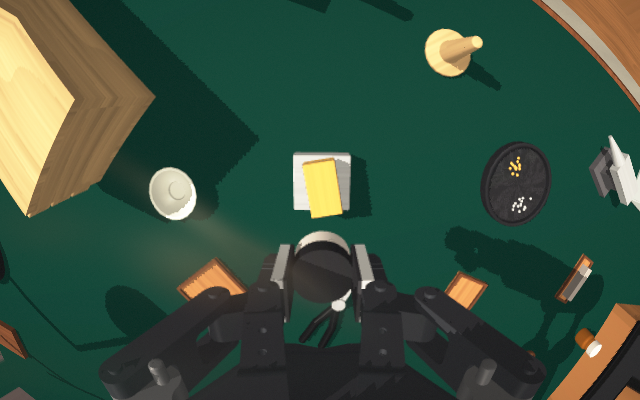

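The jar is held upright and the tin is clear on the block. Moving to the round tray.

{"method": "move_arm", "body": {"moves": [[0,0,0.1,-4,4.5,-1,2.6],[0,0,0.25,-8,9,-1.3,2.6],[0,0,0.4,-12,13.4,-1.3,2.6],[0,0,0.55,-16,17.8,-1.3,2.6],[0,0,0.7,-20,22.3,-1.3,2.6],[0,0,0.85,-24,26.7,-1.3,2.6],[0,0,0.93,-28,31.2,-1.3,2.6],[0,0,0.93,-32,35.6,-1.3,2.6]]}}

```text
t: 17.12
ee_pos: [0.4644, -0.2237, 0.1998]
ee_rot: [-180.0, 0.1, -30.0]
force: [1.9, 0.2, -0.0]
grip_width: 0.0288
gripper_force: 29.7
```

{"method": "move_arm", "body": {"moves": [[0,0,0,-3,0.6,0,2.6],[0,0,0,-3,0.6,0,2.6],[0,0,0,-3,0.6,0,2.6],[0,0,0,-3,0.6,0,2.6]]}}

```text
t: 17.62
ee_pos: [0.4375, -0.2124, 0.201]
ee_rot: [-180.0, 0.0, -29.9]
force: [0.4, 0.4, -1.1]
grip_width: 0.0286
gripper_force: 29.8
```

```bash
python3 look.py w10 round_tray:.007 spool:.03; python3 -c "
from h import *
go(.4535,-.257,.04,-30)"
```

```text
round_tray 0.95 [327. 115. 379. 168.] [ 451.3 -257.9   52.9   52.2   60.5]
spool 0.97 [256. 192. 284. 220.] [ 440.7 -150.2   35.7   26.7  -53.6]
t 17.77 pos [ 437.4 -212.5  201.1] [-180.    -0.   -29.9] q [-40.  -3. 107.   0.  75.  80.] w 28.7 gf 29.8 F [-0.5  0.2 -0.8]
row [-0.     -0.      0.0013] [ 3.61  3.05 16.11]
```

View pics/w10.png

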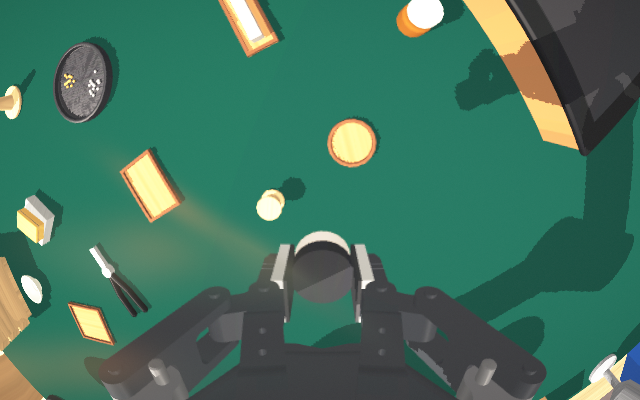

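Round tray in view at (352,143), measured at (451,-258), and the spool is 110 mm off. Lowering over the tray.

{"method": "move_arm", "body": {"moves": [[0,0,0,2,2,2,2.6],[0,0,0,3.5,3.2,6,2.6],[0,0,0,3.5,3.2,10,2.6],[0,0,0,3.5,3.2,14,2.6],[0,0,0,3.5,3.2,16.5,2.6],[0,0,0,3.5,3.2,17,2.6],[0,0,0,3.5,3.2,17,2.6],[0,0,0,3.5,3.2,17,2.6]]}}

```text
t: 18.77
ee_pos: [0.4524, -0.2588, 0.0327]
ee_rot: [180.0, -0.2, -30.0]
force: [1.1, -0.6, 0.2]
grip_width: 0.0288
gripper_force: 29.8
```

```bash
python3 look.py w11 round_tray:.007;python3 -c "
from h import *
go(.452,-.2575,.0095,-30)"
```

```text
round_tray 0.79 [278. 191. 366. 250.] [ 461.7 -264.2   52.5   32.4   61.2]
round_tray 0.44 [107.   4. 159.  61.] [ 628.4 -227.7   56.6   22.3   -4.2]
t 18.88 pos [ 452.1 -258.6   32.5] [ 1.8e+02 -1.0e-01 -3.0e+01] q [-43.  16. 109.   0.  56.  77.] w 28.7 gf 29.8 F [ 0.3 -0.2 -0.6]
row [ 0.0005 -0.0024  0.0005] [-0.07 -0.09  2.3 ]
```

View pics/w11.png

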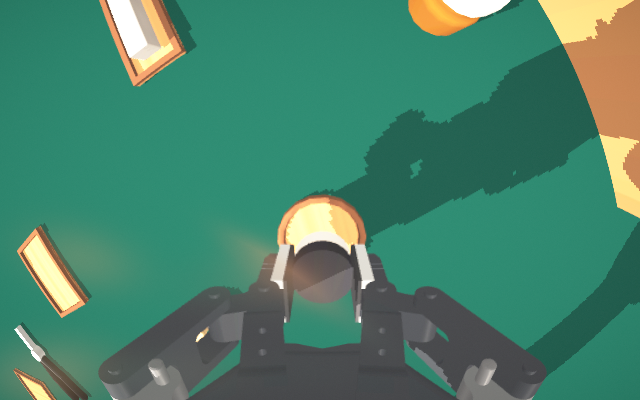

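Jar and tray line up (columns 321 and 322). Setting down gently.

{"method": "move_arm", "body": {"moves": [[0,0,0,0,0,1.2,2.6],[0,0,0,0,0,1.8,2.6],[0,0,0,0,0,2.1,2.6],[0,0,0,0,0,2.2,2.6],[0,0,0,0,0,2.3,2.6],[0,0,0,0,0,2.35,2.6],[0,0,0,0,0,2.35,2.6]]}}

```text
t: 19.75
ee_pos: [0.4509, -0.2575, 0.0093]
ee_rot: [-180.0, 0.2, -29.9]
force: [-8.3, 5.7, 18.7]
grip_width: 0.0286
gripper_force: 31.5
```

Contact made. Releasing in place with zero shift.

{"method": "move_arm", "body": {"moves": [[0,0,0,0,0,-0.05,3.2],[0,0,0,0,0,-0.1,3.6],[0,0,0,0,0,-0.1,4.2],[0,0,0,0,0,-0.1,4.4],[0,0,0,0,0,-2,4.4],[0,0,0,0,0,-6,4.4],[0,0,0,0,0,-12,4.8],[0,0,0,0,0,-18,5]]}}

```text
t: 20.75
ee_pos: [0.451, -0.2576, 0.1891]
ee_rot: [-180.0, 0.0, -30.0]
force: [0.9, -0.5, 0.1]
grip_width: 0.0501
gripper_force: 0.0
```

```bash
python3 look.py w12 jar:.025 round_tray:.007; python3 -c "
from h import *
go(.612,.2255,.2,32.8)"
```

```text
jar 0.86 [310. 165. 340. 196.] [ 450.8 -258.3   32.7   28.7  -30. ]
round_tray 0.78 [295. 146. 349. 199.] [ 451.6 -258.7   53.2   52.1  -67. ]
t 20.9 pos [ 453.4 -259.8  191.9] [179.9  -0.5 -30. ] q [-43.   3. 103.   0.  74.  77.] w 49.7 gf 0.0 F [ 0.1  0.  -0.4]
row [ 0.0064 -0.0066 -1.0956] [-10.5  -49.96  -1.  ]
```

View pics/w12.png

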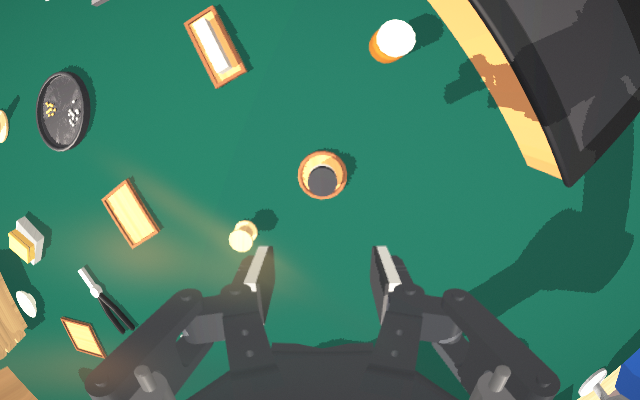

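The jar stands in the round tray at (322,178), centred. Now the tin, relying on numbers and keeping the last picture for the end.

{"method": "move_arm", "body": {"moves": [[0,0,-0.15,-1.2,-5.8,-1,5.5],[0,0,-0.3,-2.4,-11.6,-1,6],[0,0,-0.45,-3.6,-17.4,-1,6],[0,0,-0.6,-4.8,-23,-1,6],[0,0,-0.75,-6,-29,-1,6],[0,0,-0.9,-7.2,-35,-1,6],[0,0,-1.05,-8.4,-40,-1,6],[0,0,-1.095,-9.6,-46,-1,6]]}}

```text
t: 21.9
ee_pos: [0.5974, 0.1899, 0.1955]
ee_rot: [-179.9, 0.2, 32.9]
force: [1.3, -0.8, 0.4]
grip_width: 0.06
gripper_force: 0.0
```

```bash
python3 -c "
from h import *
go(.612,.2255,.2,32.8)"
```

```text
t 21.9 pos [597.4 189.9 195.5] [-179.9    0.2   32.9] q [ 7. 18. 85. -0. 77. 64.] w 60.0 gf 0.0 F [ 1.3 -0.8  0.4]
row [-0.001   0.0029  0.0012] [ 3.16 -2.2  -0.45]
```

{"method": "move_arm", "body": {"moves": [[0,0,0,3.2,-2.2,0,6],[0,0,0,3.2,-2.2,2,6],[0,0,0,3.2,-2.2,4,6],[0,0,0,3.2,-2.2,4,6],[0,0,0,3.2,-2.2,4,6],[0,0,0,3.2,-2.2,4,6]]}}

```text
t: 22.65
ee_pos: [0.6137, 0.2238, 0.1588]
ee_rot: [180.0, -0.1, 32.7]
force: [-0.4, -0.4, 1.0]
grip_width: 0.0599
gripper_force: 0.0
```

```bash
python3 look.py w13 tin:.042 bench_block:.022
python3 - <<'E'
from h import *
s=manip.read_state();im=cv2.imread("pics/w13.png");h=cv2.cvtColor(im,cv2.COLOR_BGR2HSV)
m=cv2.inRange(h,(15,110,170),(35,255,255));m[:120]=0;m[235:]=0;m[:,:280]=0;m[:,360:]=0
print(cv2.boundingRect(m),rect("wrist",m,.042,s))
go(.6178,.2298,.028,32.8)
E
```

```text
tin 0.94 [300. 152. 339. 217.] [618.  229.6  57.8  32.2  32.7]
bench_block 0.82 [281. 140. 355. 215.] [619.3 231.3  63.6  60.5  22.8]
(301, 154, 37, 64) [617.2 230.2  56.9  32.2  32.8]
t 22.8 pos [613.4 224.2 158.5] [ 1.80e+02 -1.00e-01  3.27e+01] q [ 9. 24. 82.  0. 74. 67.] w 60.2 gf 0.0 F [ 0.4  0.4 -0.3]
row [ 0.0005 -0.0012 -0.0009] [ 0.65 -0.24 13.05]
```

{"method": "move_arm", "body": {"moves": [[0,0,0,0.65,-0.25,4,5.5],[0,0,0,0.65,-0.25,8,5],[0,0,0,0.65,-0.25,10,5],[0,0,0,0.65,-0.25,11,5],[0,0,0,0.65,-0.25,11,5],[0,0,0,0.65,-0.25,11,5]]}}

```text
t: 23.55
ee_pos: [0.6184, 0.2302, 0.0495]
ee_rot: [179.9, -0.2, 32.8]
force: [1.2, -0.3, -0.5]
grip_width: 0.0496
gripper_force: 0.0
```

```bash
python3 -c "
from h import *
go(.6174,.23,.0285,32.8)"
```

```text
t 23.55 pos [618.4 230.2  49.5] [179.9  -0.2  32.8] q [10. 32. 84.  0. 64. 67.] w 49.6 gf 0.0 F [ 1.2 -0.3 -0.5]
row [ 0.0012 -0.0029 -0.0007] [-0.1  -0.04  2.1 ]
```

{"method": "move_arm", "body": {"moves": [[0,0,0,0,0,1.4,5],[0,0,0,0,0,2.0,5],[0,0,0,0,0,2.0,4.2],[0,0,0,0,0,2.0,3.2],[0,0,0,0,0,2.0,2.8],[0,0,0,0,0,2.0,2.8],[0,0,0,0,0,2.0,2.8]], "squeeze": 35}}

```text
t: 24.42
ee_pos: [0.6173, 0.23, 0.028]
ee_rot: [180.0, -0.0, 32.8]
force: [-0.2, -0.7, 1.2]
grip_width: 0.0313
gripper_force: 35.6
```

{"method": "move_arm", "body": {"moves": [[0,0,0,0,0,-1,2.8],[0,0,0,0,0,-3,2.8],[0,0,0,0,0,-7,2.8],[0,0,0,0,0,-11,2.8],[0,0,0,0,0,-15,2.8],[0,0,0,0,0,-15,2.8],[0,0,0,0,0,-15,2.8]]}}

```text
t: 25.3
ee_pos: [0.6168, 0.2299, 0.1777]
ee_rot: [-180.0, 0.0, 32.8]
force: [-0.7, -0.0, -1.7]
grip_width: 0.0311
gripper_force: 35.5
```

```bash
python3 look.py w14 tin:.193 bench_block:.022; python3 -c "
from h import *
go(.536,-.016,.2,-2)"
```

```text
tin 0.65 [285. 206. 359. 318.] [619.  232.   60.9  31.6  32.5]
bench_block 0.59 [291. 144. 358. 205.] [619.3 231.3  62.4  60.3  22.9]
t 25.45 pos [616.  229.7 175.8] [-179.9    0.2   32.8] q [10. 24. 80. -0. 76. 67.] w 31.0 gf 35.5 F [-0.9  0.5 -0.4]
row [-3.000e-04  3.300e-03  6.067e-01] [-20.03  16.33  -2.38]
```

{"method": "move_arm", "body": {"moves": [[0,0,0.15,-4,3.3,-1,2.8],[0,0,0.3,-8,6.5,-1.5,2.8],[0,0,0.45,-12,9.8,-1.5,2.8],[0,0,0.61,-16,13,-1.5,2.8],[0,0,0.61,-20,16.3,-1.5,2.8],[0,0,0.61,-20,16.3,-1.5,2.8],[0,0,0.61,-20,16.3,-1.5,2.8],[0,0,0.61,-20,16.3,-1.5,2.8]]}}

```text
t: 26.45
ee_pos: [0.5372, -0.0143, 0.1923]
ee_rot: [-180.0, 0.0, -2.1]
force: [-0.9, -0.1, -0.9]
grip_width: 0.0313
gripper_force: 35.5
```

```bash
python3 look.py w15 tin:.21 oblong_tray:.007; python3 -c "
from h import *
go(.536,-.016,.03,-2)"
```

```text
tin 0.64 [287. 207. 360. 317.] [541.5 -14.5  59.9  31.3  -1.8]
tin 0.53 [296. 138. 348. 208.] [585.8 -16.5  28.1  21.2  -2.1]
oblong_tray 0.84 [295. 141. 352. 206.] [538.3 -15.3  73.9  55.7  -2.1]
t 26.6 pos [537.3 -14.5 192.5] [-180.     0.    -2.1] q [-14.   5. 100.   0.  75.  78.] w 31.0 gf 35.5 F [-0.1 -0.  -1.7]
row [-0.0001  0.0003 -0.0018] [-0.12  0.16 16.25]
```

{"method": "move_arm", "body": {"moves": [[0,0,0,-0.1,0.08,5,2.8],[0,0,0,-0.13,0.08,10,2.8],[0,0,0,-0.13,0.08,14,2.8],[0,0,0,-0.13,0.08,15.5,2.8],[0,0,0,-0.13,0.08,16,2.8],[0,0,0,-0.13,0.08,16,2.8],[0,0,0,-0.13,0.08,16,2.8],[0,0,0,-0.13,0.08,16,2.8]]}}

```text
t: 27.6
ee_pos: [0.5367, -0.0163, 0.0338]
ee_rot: [180.0, -0.1, -2.2]
force: [-0.4, 0.3, -1.4]
grip_width: 0.0311
gripper_force: 35.4
```

```bash
python3 look.py w16 oblong_tray:.007; python3 -c "
from h import *
go(.536,-.0153,.0092,-2)"
```

```text
oblong_tray 0.68 [270. 171. 372. 248.] [553.2 -15.7  56.   46.2  88.2]
t 27.7 pos [536.2 -16.2  33.3] [ 1.8e+02 -1.0e-01 -2.2e+00] q [-15.  18. 106.  -0.  56.  78.] w 31.0 gf 35.4 F [ 0.7  0.1 -0.9]
row [ 0.0002 -0.0011 -0.0033] [-0.03 -0.09  2.41]
```

{"method": "move_arm", "body": {"moves": [[0,0,0,0,0,1.3,2.8],[0,0,0,0,0,1.9,2.8],[0,0,0,0,0,2.15,2.8],[0,0,0,0,0,2.3,2.8],[0,0,0,0,0,2.4,2.8],[0,0,0,0,0,2.4,2.8]]}}

```text
t: 28.45
ee_pos: [0.5361, -0.0162, 0.0089]
ee_rot: [180.0, -0.0, -2.2]
force: [-0.2, 0.3, -0.1]
grip_width: 0.031
gripper_force: 35.5
```

{"method": "move_arm", "body": {"moves": [[0,0,0,0,0,0.05,2.8],[0,0,0,0,0,0.05,2.8]]}}

```text
t: 28.7
ee_pos: [0.5361, -0.0162, 0.0089]
ee_rot: [180.0, -0.0, -2.2]
force: [-2.3, 0.3, 5.7]
grip_width: 0.0312
gripper_force: 36.2
```

{"method": "move_arm", "body": {"moves": [[0,0,0,0,0,0,3.4],[0,0,0,0,0,0,3.8],[0,0,0,0,0,0,4.4],[0,0,0,0,0,0,4.6],[0,0,0,0,0,-2,4.6],[0,0,0,0,0,-6,5],[0,0,0,0,0,-12,6],[0,0,0,0,0,-18,8.2]]}}

```text
t: 29.7
ee_pos: [0.5354, -0.016, 0.1897]
ee_rot: [-180.0, 0.0, -2.2]
force: [1.2, -1.0, 0.2]
grip_width: 0.0762
gripper_force: 0.0
```

```bash
python3 look.py w17 tin:.023 oblong_tray:.007; python3 -c "
from h import *
go(.612,.228,.16,23)
go(.612,.228,.16,-67)"
```

```text
tin 0.74 [305. 150. 340. 204.] [ 5.37e+02 -1.61e+01  5.86e+01  3.28e+01  2.00e-01]
oblong_tray 0.56 [294. 140. 347. 216.] [535.2 -15.4  81.7  56.6  -1.5]
t 29.85 pos [538.5 -16.8 192.7] [179.9  -0.5  -2.2] q [-15.   5. 100.   0.  74.  78.] w 82.3 gf 0.0 F [ 0.3 -0.1 -0.9]
row [ 0.0039 -0.0083 -0.4395] [  6.38 -24.74   3.28]
t 29.85 pos [538.5 -16.8 192.7] [179.9  -0.5  -2.2] q [-15.   5. 100.   0.  74.  78.] w 82.3 gf 0.0 F [ 0.3 -0.1 -0.9]
row [-0.0033 -0.009   1.1312] [  6.38 -24.74   3.28]
```

{"method": "move_arm", "body": {"moves": [[0,0,-0.15,1.2,-5,0,8.3],[0,0,-0.3,2.5,-10,0,8.3],[0,0,-0.44,3.7,-15,1,8.3],[0,0,-0.44,5,-20,2,8.3],[0,0,-0.44,6.4,-24.8,3.3,8.3],[0,0,-0.44,6.4,-24.8,3.3,8.3],[0,0,-0.44,6.4,-24.8,3.3,8.3],[0,0,-0.44,6.4,-24.8,3.3,8.3]]}}

```text
t: 30.85
ee_pos: [0.6092, 0.2281, 0.1552]
ee_rot: [180.0, 0.0, 22.9]
force: [0.9, 0.0, -0.8]
grip_width: 0.0833
gripper_force: 0.0
```

```bash
python3 look.py w18 bench_block:.022 square_tray:.007; python3 -c "
from h import *
go(.6185,.2307,.0,23)"
```

```text
square_tray 0.58 [166. 264. 254. 328.] [433.1 328.8  88.3  16.8 -29.7]
t 31.0 pos [609.4 228.3 155.7] [180.   -0.   22.9] q [10. 24. 83. -0. 74. 77.] w 83.2 gf 0.0 F [0.5 0.7 0.6]
row [ 0.0002 -0.0006 -0.001 ] [ 0.92  0.13 15.57]
```

{"method": "move_arm", "body": {"moves": [[0,0,0,0.9,0.1,4,8.4],[0,0,0,0.9,0.1,8,8.4],[0,0,0,0.9,0.1,10,8.4],[0,0,0,0.9,0.1,11,8.4],[0,0,0,0.9,0.1,11,8.4],[0,0,0,0.9,0.1,11,8.4]]}}

```text
t: 31.75
ee_pos: [0.6192, 0.2321, 0.047]
ee_rot: [180.0, -0.2, 23.0]
force: [-0.0, -0.9, -0.0]
grip_width: 0.084
gripper_force: 0.0
```

```bash
python3 look.py w19 bench_block:.022; python3 -c "
from h import *
go(.6183,.2308,.0015,23)"
```

```text
bench_block 0.94 [271. 184. 377. 283.] [620.4 231.7  65.2  60.3  22.9]
t 31.85 pos [619.  232.1  46.8] [180.   -0.2  23. ] q [10. 32. 84.  0. 64. 77.] w 84.0 gf 0.0 F [-0.1 -0.6 -0.2]
row [ 0.0006 -0.0026  0.0003] [-0.13  0.09  4.53]
```

{"method": "move_arm", "body": {"moves": [[0,0,0,-0.1,0.1,2,8.4],[0,0,0,-0.1,0.1,3.8,8.4],[0,0,0,-0.1,0.1,4.4,8.4],[0,0,0,-0.1,0.1,4.45,7.4],[0,0,0,-0.1,0.1,4.45,6.4],[0,0,0,-0.1,0.1,4.45,5.4],[0,0,0,-0.1,0.1,4.45,5.4],[0,0,0,-0.1,0.1,4.45,5.4]], "squeeze": 90}}

```text
t: 32.85
ee_pos: [0.6183, 0.2307, 0.0021]
ee_rot: [180.0, -0.1, 23.0]
force: [-1.8, -0.7, 6.3]
grip_width: 0.0579
gripper_force: 98.5
```

{"method": "move_arm", "body": {"moves": [[0,0,0,0,0,-0.4,5.4],[0,0,0,0,0,-1.2,5.4],[0,0,0,0,0,-2,5.4],[0,0,0,0,0,-3,5.4],[0,0,0,0,0,-3,5.4]]}}

```text
t: 33.48
ee_pos: [0.6185, 0.2308, 0.0323]
ee_rot: [180.0, -0.2, 23.0]
force: [0.6, 0.4, -5.2]
grip_width: 0.0579
gripper_force: 97.4
```

```bash
python3 look.py w20 bench_block:.05 square_tray:.007; python3 -c "
from h import *
go(.416,.298,.12,61.5)"
```

```text
bench_block 0.59 [255. 205. 392. 328.] [620.3 231.8  66.8  60.5  22.9]
square_tray 0.89 [169. 365. 212. 398.] [423.2 281.6  78.3  23.  -12. ]
t 33.62 pos [617.1 230.5  30.4] [-180.    0.   23.] q [10. 33. 85. -0. 62. 77.] w 57.6 gf 97.4 F [-0.4 -0.1 -5.2]
row [-3.000e-04  5.000e-04 -6.716e-01] [-15.87 -14.08  -8.95]
```

{"method": "move_arm", "body": {"moves": [[0,0,0,0,0,-5,5.4],[0,0,0,-0.5,-0.5,-9,5.4],[0,0,-0.15,-4,-3.5,-9.5,5.4],[0,0,-0.3,-7.5,-6.5,-9.5,5.4],[0,0,-0.45,-11,-9.5,-9.5,5.4],[0,0,-0.6,-14.5,-12.5,-9.5,5.4],[0,0,-0.672,-15.9,-14.1,-9.5,5.4],[0,0,-0.672,-15.9,-14.1,-9.5,5.4]]}}

```text
t: 34.62
ee_pos: [0.4142, 0.2985, 0.1252]
ee_rot: [-180.0, 0.0, 61.6]
force: [0.4, -0.6, -6.1]
grip_width: 0.0578
gripper_force: 100.4
```

{"method": "move_arm", "body": {"moves": [[0,0,0,0,0,0,5.4],[0,0,0,0,0,0,5.4]]}}

```text
t: 34.88
ee_pos: [0.4168, 0.2978, 0.1258]
ee_rot: [180.0, -0.0, 61.4]
force: [0.2, -0.1, -5.1]
grip_width: 0.0577
gripper_force: 100.4
```

```bash
python3 look.py w21 bench_block:.14 square_tray:.007; python3 -c "
from h import *
go(.416,.298,.03,61.5)"
```

```text
bench_block 0.92 [256. 207. 392. 328.] [416.2 298.2  69.5  63.1  61.5]
square_tray 0.73 [271. 145. 372. 205.] [423.3 313.8  85.   53.  -28.5]
square_tray 0.68 [366. 263. 472. 333.] [493.3 147.9  50.5  26.7   5.2]
t 35.02 pos [416.5 297.9 125.7] [180.   -0.   61.5] q [ 22.   6. 107.  -0.  67.  51.] w 58.0 gf 100.4 F [-0.3 -0.1 -6.2]
row [ 0.0001 -0.     -0.0006] [-0.01 -0.05  9.57]
```

View pics/w21.png

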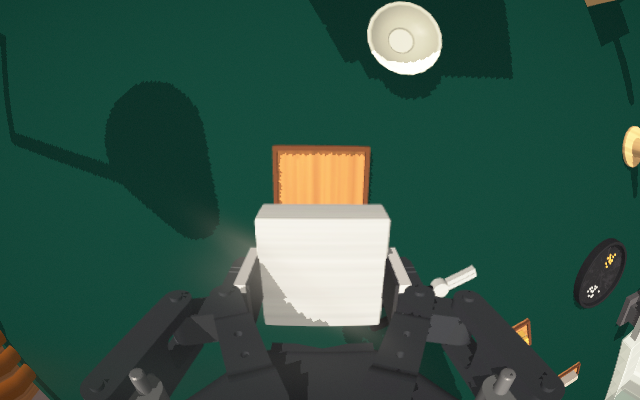

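The block is held level, and the tray's visible part at (320,175) is aligned with it. Lowering.

{"method": "move_arm", "body": {"moves": [[0,0,0,0.1,-0.1,3,5.4],[0,0,0,0.1,-0.1,6,5.4],[0,0,0,0.1,-0.1,8.5,5.4],[0,0,0,0.1,-0.1,9.7,5.4],[0,0,0,0.1,-0.1,10,5.4],[0,0,0,0.1,-0.1,10,5.4],[0,0,0,0.1,-0.1,10,5.4]]}}

```text
t: 35.9
ee_pos: [0.4164, 0.2999, 0.0268]
ee_rot: [179.9, -0.1, 61.5]
force: [0.1, -0.2, -5.1]
grip_width: 0.0576
gripper_force: 100.3
```

```bash
python3 look.py w22 square_tray:.007; python3 -c "
from h import *
go(.4158,.2995,.006,61.5)"
```

```text
square_tray 0.92 [246. 173. 400. 248.] [424.9 317.1  84.1  46.  -28.7]
t 36.0 pos [416.1 299.8  26.5] [ 1.799e+02 -1.000e-01  6.150e+01] q [ 22.  15. 110.  -0.  55.  51.] w 57.7 gf 100.3 F [ 0.6 -0.3 -5.8]
row [ 0.001  -0.0013  0.0005] [-0.05 -0.02  2.05]
```

{"method": "move_arm", "body": {"moves": [[0,0,0,0,0,1.0,5.4],[0,0,0,0,0,1.6,5.4],[0,0,0,0,0,1.85,5.4],[0,0,0,0,0,2.0,5.4],[0,0,0,0,0,2.1,5.4],[0,0,0,0,0,2.1,5.4]]}}

```text
t: 36.75
ee_pos: [0.4156, 0.2995, 0.005]
ee_rot: [180.0, 0.0, 61.5]
force: [-2.2, -1.3, -0.8]
grip_width: 0.0576
gripper_force: 100.9
```

{"method": "move_arm", "body": {"moves": [[0,0,0,0,0,0.04,5.4],[0,0,0,0,0,0.04,5.4]], "squeeze": 40}}

```text
t: 37.0
ee_pos: [0.4156, 0.2995, 0.0051]
ee_rot: [180.0, 0.0, 61.5]
force: [-4.7, -2.9, 5.1]
grip_width: 0.0576
gripper_force: 102.0
```

{"method": "move_arm", "body": {"moves": [[0,0,0,0,0,0,6.2],[0,0,0,0,0,0,6.6],[0,0,0,0,0,0,7.2],[0,0,0,0,0,0,7.4],[0,0,0,0,0,-1.5,7.6],[0,0,0,0,0,-5,8],[0,0,0,0,0,-11,8],[0,0,0,0,0,-15,8]]}}

```text
t: 38.0
ee_pos: [0.4166, 0.3, 0.1583]
ee_rot: [179.8, -0.2, 61.5]
force: [0.3, 0.4, -0.5]
grip_width: 0.0799
gripper_force: 0.0
```

```bash
python3 look.py w23 bench_block:.025 square_tray:.007
python3 - <<'E'
from h import *
go(.416,.298,.03,61.5)
manip.camera("top")
for n,z in dict(pliers=.006,spool=.03,stone=.021,jar=.025,tin=.023,bench_block=.025).items():
    for r in manip.regions_of("top",n)[:1]: print(n,round(r["p"],2),rect("top",r["pixels"],z))
E
```

```text
bench_block 0.88 [286. 154. 354. 220.] [416.4 301.1  61.8  59.8  61.5]
square_tray 0.89 [278. 141. 366. 227.] [415.3 299.5  86.5  85.8  60.7]
t 38.15 pos [417.5 300.4 158.1] [179.7  -0.3  61.5] q [ 22.   4. 106.   0.  70.  51.] w 79.6 gf 0.0 F [-0.6 -0.3 -0.3]
row [ 0.0046 -0.0056  0.0005] [-0.36 -0.08 12.81]
pliers 0.71 [454.8 151.4 123.1  39.4   1.8]
spool 0.58 [ 439.2 -142.5   26.8   24.4  -89.7]
stone 0.67 [ 633.7 -226.3   64.8   17.4   -2.7]
jar 0.7 [ 451.3 -252.6   33.5   28.8  -89. ]
tin 0.66 [536.2 -15.4  56.4  32.2  -1.8]
bench_block 0.77 [417.6 296.6  65.2  64.1  61.7]
```

{"method": "move_arm", "body": {"moves": [[0,0,0,0,0,-3,8],[0,0,0,0,0,-3,8],[0,0,0,0,0,-3,8],[0,0,0,0,0,-3,8]]}}

```text
t: 39.0
ee_pos: [0.4147, 0.2992, 0.183]
ee_rot: [-179.9, 0.1, 61.5]
force: [-0.0, -0.8, -0.2]
grip_width: 0.08
gripper_force: 0.0
```

```bash
python3 -c "
from cell import manip
print(manip.job_done())"
```

```text
the job is handed in; nothing more can be done
None
```

I set all four pieces into their trays, each measuring within about 2 mm of centre from the wrist camera, and handed the job in at 39 s with no verdict returned; one mistaken move while releasing the whetstone pressed down with about 61 N at the wrist (limit 120 N), and the stone still lay flat afterwards.

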